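Rock a plug-in relay loose and hold it clear of its base

TASK

Take the plug-in relay out of its base: do not pull it straight up, but rock it sideways, towards one of the two sides of the base that have no screw heads, until the relay's far side has come up free of its spring contact while the near side still sits on the base, then rock it back to free the other side while it is still down in the base. Then lift it gently and finish holding it in the gripper, upright and still, right above its base with its pins just clear of it (about 1 to 2 cm). Leave the other things on the bench where they lie.

Things in the scene. Friction and masses are not known exactly. Their poses are not given: they have to be found in the camera images.
- relay_base: black relay base, 90 (x) x 50 (y) x 31 mm high, with a row of four screw heads on a low step (18 mm high) at each x end, on an aluminium mounting plate 124 x 74 x 3 mm fixed to the bench. Origin: centre of the plate's underside, on the bench. z up. A pocket (22 mm in x, 27 mm in y, 18 mm deep) in the middle takes the relay's plug.
- seat (a point): centre of the flat top face of the relay base (31 mm above the bench), axes as the base: the relay's flange rests on it when seated.
- relay_centre (a point): centre (half-way up) of the plug-in relay: upright grey box with black flange and foot, 66 mm high, 90 g. Grey cover 30 mm in x, 38 mm in y; its top is 33 mm above this point. Flange underside 17 mm below this point; it lies on the base's top face when seated. Axes as the base. Gripping across the y sides, at this point or up to 20 mm above it, holds it well for rocking with the fingers clear of the base.
- relay_left_edge (a point): middle of the underside edge of the relay's flange on the relay's +y side (19 mm from its middle), 17 mm below relay_centre; at the height of the base's top face when seated.
- relay_right_edge (a point): the same on the relay's -y side.
- relay: the relay itself; origin at the middle of its pin tips, 33 mm below relay_centre, same axes. Its foot (20 x 18 mm, with pins) reaches 16 mm below the flange into the pocket. A ridge along each y side of the foot sits under a spring contact. With both ridges free the relay stands about 5 to 7 mm up and lifts out without resistance.
- driver_yellow: bystander: small screwdriver with a yellow handle, 143 mm long, 18 mm high, lying across the base's +x end; origin under its middle.
- battery_1: bystander: round battery, 50 mm long, 15 mm thick, lying beside the base; origin under its middle.
- tape_1: bystander: black tape roll, 62 mm across, 19 mm high; origin under its middle.
- flux_bottle: bystander: white bottle with a red cap, lying, 98 x 37 mm; origin under its middle.
- driver_red: bystander: screwdriver with a red handle, 163 mm long, 21 mm high; origin under its middle.
- clip_left (a joint): spring contact in the pocket on the +y side, hidden under the seated relay: 0 at rest, grows outwards (m); about 11 N plus 1.5 N a mm. When the relay rocks about its other flange edge, the ridge snaps past at about 0.11 rad of tilt and is fully past at 0.19 to 0.25 rad; it then rests on the contact and needs about twice the force to snap back in.
- clip_right (a joint): the same on the -y side.
Things that resemble listed ones, but are neither listed nor needed, are in the scene too. Leave any pink look-alike of the relay alone. Leave any pink look-alike of the relay_base alone.

How it is judged (in metres and radians):
On the way, in this order (a step that is already met when the one before it is completed fails the run):
1. one side of the relay is up (flange edge at least 5 mm above the base's top face) while the other side still sits (edge less than 2.5 mm up) (((z of relay_left_edge in the frame of seat above 0.005 m and z of relay_right_edge in the frame of seat below 0.0025 m) or (z of relay_right_edge in the frame of seat above 0.005 m and z of relay_left_edge in the frame of seat below 0.0025 m))), for 0.2 s.
2. both sides are free (both flange edges more than 3.5 mm up) with the foot still down in the base (no edge more than 14 mm up) (z of relay_left_edge in the frame of seat between 0.0035 and 0.014 m and z of relay_right_edge in the frame of seat between 0.0035 and 0.014 m), for 0.2 s.
At the end, for the whole second after the job is handed in: The relay is held by the fingers (over 2 N), still (under 20 mm/s), upright within 0.2 rad, its pin tips 3 to 40 mm above the base's top face, its centre within 20 mm of the base's middle, not touching the base (z of relay in the frame of seat between 0.003 and 0.04 m and horizontal distance between relay_centre and seat below 0.02 m and angle between relay's own z axis and vertical below 0.2 rad and contact force between relay and the fingers above 2 N and contact force between relay and relay_base below 0.1 N and linear speed of relay below 0.02 m/s); the arm keeps its last pose, push and grip.
It fails at once if a loose bystander is moved by more than 30 mm (distance of any of driver_yellow, battery_1, tape_1, flux_bottle, driver_red from where it was at the start of the episode above 0.03 m).
It also fails if it takes over 35 s, if anything falls off the work surface, if the arm or the gripper's body presses on something with over 40 N, if the wrist force passes 120 N, or if a joint passes its speed limit or range.

ROBOT

A 6-joint arm with a two-finger parallel gripper is mounted at the origin on a cart in front of the work surface, level with it; the furniture and walls round the work are solid. World frame = base frame: x ahead of the robot, y to its left, z up, the work surface at z = 0. Lengths are in m, angles in degrees, forces in N, time in s.
With the tool pointing down it reaches from about 0.375 to 0.9 m from the base axis. Payload 3.1 kg.
Tool frame: the origin (TCP) lies midway between the tips of the shut fingers; the grasp point (between the pads) lies bot.hold_point_z behind it (bot.hold_point_z is the distance from the TCP to the grasp point, in m); z points along the fingers, y is the direction in which the jaws open and shut (so a half turn about z gives the same grasp; the last joint's range is limited). The gripper opens to 87 mm and grips with 3 to 60 N. Pads are 19 mm wide; open, the fingers measure 117 mm over their backs; the gripper's body (75 mm by 190 mm) begins 51 mm behind the grasp point.
Start: joints at [60.017, 30.224, 82.088, -0, 67.689, -10.227], TCP at [0.211, 0.588, 0.223] pointing down, gripper open.
Joint ranges: [-176.69, 176.69], [-43.24, 126.21], [12.49, 139.97], [-82, 262], [0, 151.66], [-163.58, 163.58]. Speed limits (degrees/s): [159.86, 159.86, 180, 180, 180, 180].

INTERFACE

Orientations are given as a 3x3 rotation matrix whose columns are the frame's x, y, z axes.
In Python, from rig import bot, vision gives the robot as it stands.
- The arm moves only by the shell command python3 -m inch 'ROWS'. ROWS is JSON, a list of rows, each a list of 5 numbers: the finger opening in mm, from 0 to 87, then the shift along the tool's x, y, z in mm, then the turn about the tool's z in rad. In form: [[hand, dx, dy, dz, roll], ...]. A call has 1 to 8 rows; each row is the pose to reach, as a shift and turn from the pose measured when the call began, along the tool's axes at that moment; what a row does not reach only later rows make up. A row lasts 1/10 s, in which the tool goes at most 50 mm and 8.59 degrees, less where a joint would pass 70% of its speed; a pose out of reach is approached as far as the arm can. A call with a gripper value outside its range is refused whole. The fingers move at their own pace and stop on an object; the grip force is fixed at half the most. Time passes only in rows, so rows that repeat a pose let the fingers close. It gives the time, the measured TCP pose, the force and the opening at its end, in the units of the state.
- bot.read_state(): the state, without advancing time (a new reading comes with each control period).
- vision.capture(name): name is "side" or "top"; returns (picture, depth): 420x560x3 uint8, red, green, blue; 420x560 float32, m along the optical axis (not along the pixel's ray), 0 where there is no reading.
- vision.camera_model(name): a dict with "intrinsics" (3x3 intrinsics, pixels), "camera_from_world" (4x4, takes a point from world to camera coordinates). Camera axes: x right, y down, z forward; pixel columns grow to the right and rows downward; lengths in m; the calibration is good to about 2 mm. A picture is of the moment at which its call begins. camera_model takes no time and is no camera call.
- bot.hand_in(): hands the job in, once; it reports no verdict.
The state is a dict: "time_s": time; "joint_positions": joint angles; "qvel": joint speeds; "tau": joint torques, N m; "position": TCP position; "tcp_rot": TCP orientation; "force": force on the tool from outside, world axes, zero at the start; "moment": the same for the moment, N m; "opening": opening from 0.0 (shut) to 1.0 (fully open).
Only numpy, scipy, OpenCV 4.12 (cv2) and the standard library are available. Lean on these libraries where they do the work, as an engineer would, in place of code of your own. Each camera call takes 0.05 s, during which the arm holds its last target. There are 200 camera calls.

## Working session

There is one attempt and no reset: what is moved stays moved. The work goes in short steps, Python scripts to look and compute and a shell command to move; the robot and the scene stay as the last step left them, time stands still between calls to the robot, and variables do not carry over. Pictures are saved under pics/ and viewed, about 8 in all and at most 12, crops included, and the job is handed in when it is done.

```bash
mkdir -p pics; ls; python3 - <<'E'
from rig import bot, vision
import cv2,numpy as np
for n in("top","side"):
    p,d=vision.capture(n); np.savez(f"pics/{n}0.npz",p=p,d=d); cv2.imwrite(f"pics/{n}0.png",p[:,:,::-1])
    m=vision.camera_model(n); print(n,np.round(m["intrinsics"],1).tolist(),np.round(m["camera_from_world"],4).tolist())
s=bot.read_state(); print(s, bot.hold_point_z)
E
```

```text
pics
top [[442.8, 0.0, 282.8], [0.0, 442.8, 208.2], [0.0, 0.0, 1.0]] [[-0.0005, -1.0, 0.0084, 0.0216], [-0.9928, -0.0005, -0.12, 0.4762], [0.12, -0.0084, -0.9927, 0.867], [0.0, 0.0, 0.0, 1.0]]
side [[450.3, 0.0, 278.9], [0.0, 450.3, 206.5], [0.0, 0.0, 1.0]] [[0.9805, -0.1958, -0.0164, -0.4429], [-0.1437, -0.658, -0.7392, 0.1152], [0.1339, 0.7271, -0.6733, 0.8214], [0.0, 0.0, 0.0, 1.0]]
{'time_s': 0.1, 'joint_positions': array([ 6.00180004e+01,  3.02746593e+01,  8.21495024e+01, -5.32930254e-06,
        6.76890099e+01, -1.02267331e+01]), 'qvel': array([-6.68657036e-02, -5.22081122e-02, -1.87678593e-01, -6.42354870e-05,
       -2.52740741e-02,  3.48505897e-02]), 'tau': array([-2.92110008e-04, -4.40984774e+01, -1.77150339e+01,  6.34546462e-02,
        5.33878268e-02, -1.80129950e-05]), 'position': array([0.2108823 , 0.58764484, 0.22165601]), 'tcp_rot': array([[-9.41144790e-01,  3.38002234e-01, -9.86996403e-04],
       [ 3.38003494e-01,  9.41143300e-01, -1.71094111e-03],
       [ 3.50603133e-04, -1.94385155e-03, -9.99998049e-01]]), 'force': array([ 0.34849609, -0.33766911,  1.28495078]), 'moment': array([ 0.06987953, -0.0196309 , -0.01811209]), 'opening': 0.9996393275210164} 0.0187
```

View pics/top0.png

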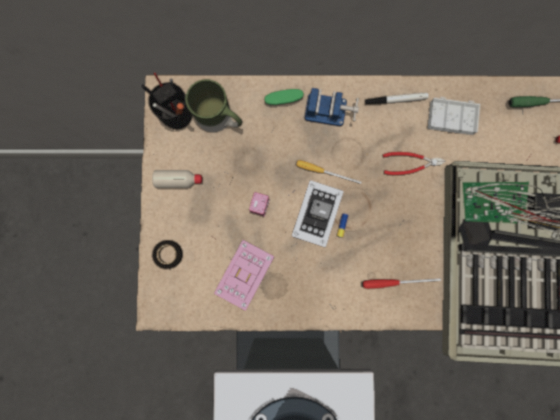

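View pics/side0.png

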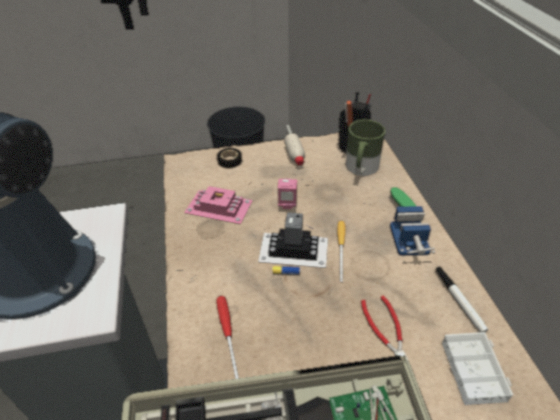

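Top view: the grey relay in its black base on the white plate is at about (318,213). The pink base at (245,274) and the pink relay at (259,204) are look-alikes. The yellow driver at (328,172) marks the +x end and the battery is at (343,225). I'll measure the plate and relay top and check them with an enlarged crop.

```bash
cat > h.py <<'E'
import numpy as np,cv2
from rig import bot,vision
def cloud(n,d):
    m=vision.camera_model(n);K=m["intrinsics"];T=np.linalg.inv(m["camera_from_world"])
    v,u=np.mgrid[:420,:560]; r=np.stack([(u-K[0,2])/K[0,0],(v-K[1,2])/K[1,1],np.ones(u.shape)],-1)
    return (r*d[...,None])@T[:3,:3].T+T[:3,3]
def plane(n,uv,z):
    m=vision.camera_model(n);K=np.array(m["intrinsics"]);T=np.linalg.inv(m["camera_from_world"])
    uv=np.atleast_2d(uv).astype(float); r=np.c_[uv,np.ones(len(uv))]@np.linalg.inv(K).T@T[:3,:3].T
    return T[:3,3]+r*((z-T[2,3])/r[:,2])[:,None]
def fit(P,tag):
    c,s,a=cv2.minAreaRect((P[:,:2]*1000).astype(np.float32)); print(tag,len(P),np.round(c,1),np.round(s,1),round(a,1))
E
python3 - <<'E'
from h import *
Z=np.load("pics/top0.npz");p,d=Z["p"],Z["d"];C=cloud("top",d)
w=np.zeros((420,560),bool);w[180:248,288:346]=1
hsv=cv2.cvtColor(p,cv2.COLOR_RGB2HSV)
wm=w&(hsv[...,1]<45)&(hsv[...,2]>150)&(C[...,2]<.015)
n,l,st,_=cv2.connectedComponentsWithStats(wm.astype(np.uint8)); k=1+np.argmax(st[1:,4])
v,u=np.nonzero(l==k); fit(plane("top",np.c_[u,v],.003),"plate")
m=w&(C[...,2]>.07); P=C[m]; print("relay z",np.percentile(P[:,2],[5,50,95])); fit(P,"relaytop")
m=w&(C[...,2]>.026)&(C[...,2]<.04)&(hsv[...,2]<110); P=C[m];fit(P,"base31")
m=w&(C[...,2]>.012); fit(C[m],"base all")
Z=np.load("pics/side0.npz");C=cloud("side",Z["d"])
m=np.zeros((420,560),bool);m[205:270,255:330]=1; m&=(C[...,2]>.076); print("side relay z",np.percentile(C[m][:,2],[5,50,95])); fit(C[m],"side relaytop")
for nm,cr in(("top",(170,255,270,370)),):
    a=p[cr[0]:cr[1],cr[2]:cr[3]]; b=Z["p"][195:280,245:345]
    a=cv2.resize(a,None,fx=4,fy=4);b=cv2.resize(b,None,fx=4,fy=4)
    cv2.imwrite("pics/crop1.png",np.hstack([a,b])[:,:,::-1])
E
```

```text
plate 1065 [469.5 -50.2] [ 76.7 126.8] 71.6
relay z [0.07706132 0.08036669 0.08431982]
relaytop 335 [421.5 -23.5] [ 40.9 143.3] 61.1
base31 359 [466.7 -48.5] [49.2 64.6] 71.1
base all 1219 [426.  -50.2] [ 95.1 171. ] 64.9
side relay z [0.07734166 0.079416   0.63096075]
side relaytop 283 [ 399.6 -318.3] [590.7  31.1] 75.5
```

View pics/crop1.png

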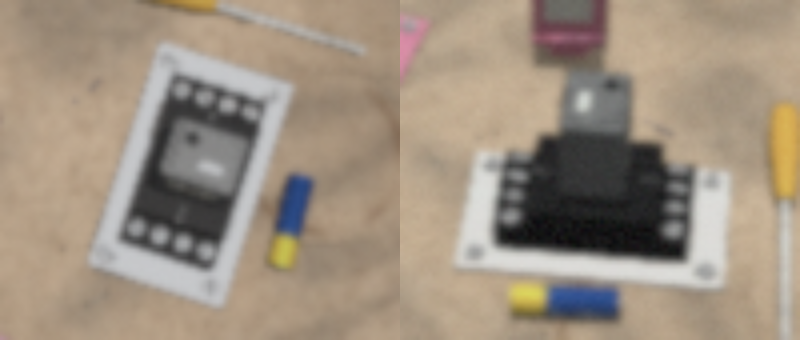

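The crop confirms the target: grey relay, black base, four screw heads at each x end. The relay top measures 80 mm high and the plate 77x127 mm, both matching. The plate centre is (0.4695,-0.050) with base y at 71.6°, and the tool's y axis is at 70.2°.

The interface can't tilt the tool, so I'll straddle the relay loosely and rock it by pushing high up with one finger. First I move above it.

```bash
python3 -m inch '[[60,-459,-513,80,-0.024],[60,-459,-513,80,-0.024],[60,-459,-513,80,-0.024],[60,-459,-513,80,-0.024],[60,-459,-513,80,-0.024],[60,-459,-513,80,-0.024],[60,-459,-513,80,-0.024],[60,-459,-513,80,-0.024]]'
```

```text
time_s: 0.9
position: [0.3604, 0.2181, 0.1762]
tcp_rot: [[-0.949, 0.315, -0.001], [0.315, 0.949, -0.002], [0.0, -0.002, -1.0]]
force: [1.5, 0.2, 0.4]
opening: 0.692
```

```bash
python3 -m inch '[[60,-188,-220,61,0],[60,-188,-220,61,0],[60,-188,-220,61,0],[60,-188,-220,61,0],[60,-188,-220,61,0],[60,-188,-220,61,0],[60,-188,-220,61,0],[60,-188,-220,61,0]]'
cat > look.py <<'E'
import sys;from h import *
i=sys.argv[1]
p,d=vision.capture("side");np.savez(f"pics/s{i}.npz",p=p,d=d)
cv2.imwrite(f"pics/s{i}.png",cv2.resize(p[165:285,220:380],None,fx=5,fy=5,interpolation=cv2.INTER_CUBIC)[:,:,::-1])
s=bot.read_state();print(s["time_s"],s["position"].round(4),s["force"].round(1),s["opening"].round(3))
E
python3 look.py 1
```

```text
time_s: 1.7
position: [0.4692, -0.0508, 0.1149]
tcp_rot: [[-0.948, 0.318, -0.003], [0.318, 0.948, -0.001], [0.002, -0.002, -1.0]]
force: [-0.7, -0.0, -0.5]
opening: 0.685Traceback (most recent call last):
  File "look.py", line 5, in <module>
    s=bot.read_state();print(s["time_s"],s["position"].round(4),s["force"].round(1),s["opening"].round(3))
                                                                                    ^^^^^^^^^^^^^^^^^^
AttributeError: 'float' object has no attribute 'round'
```

View pics/s1.png

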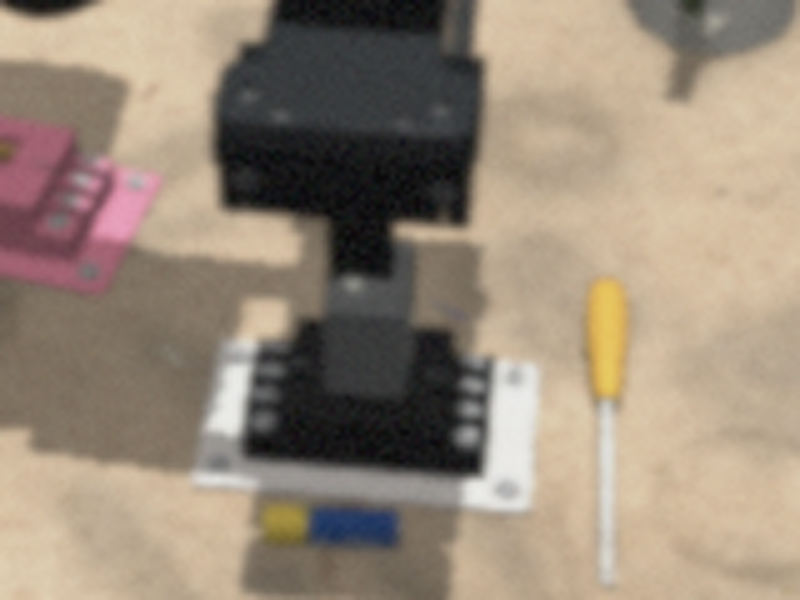

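The near finger at (362,240) lines up with the middle of the relay at (368,310). I'll lower the tips to 39 mm above the seat and move sideways in +y to make contact.

```bash
sed -i 's/s\["opening"\].round(3)/s["opening"]/' look.py; python3 -m inch '[[60,0,0,20,0],[60,0,0,35,0],[60,0,0,45,0],[60,0,0,45,0],[60,0,0,45,0],[60,0,0,45,0]]'; python3 -m inch '[[60,0,3,0,0],[60,0,6,0,0],[60,0,8,0,0],[60,0,9,0,0],[60,0,9,0,0]]'
```

```text
time_s: 2.35
position: [0.4687, -0.0493, 0.0708]
tcp_rot: [[-0.949, 0.315, -0.002], [0.315, 0.949, -0.001], [0.002, -0.002, -1.0]]
force: [-0.4, -0.8, -0.5]
opening: 0.691
time_s: 2.85
position: [0.4716, -0.0406, 0.0708]
tcp_rot: [[-0.949, 0.315, -0.002], [0.315, 0.949, -0.001], [0.001, -0.001, -1.0]]
force: [0.7, 0.0, 0.8]
opening: 0.685
```

```bash
python3 -m inch '[[60,0,1,0,0],[60,0,2,0,0],[60,0,2,0,0]]';python3 -m inch '[[60,0,1,0,0],[60,0,2,0,0],[60,0,2,0,0]]'; python3 -m inch '[[60,0,1,0,0],[60,0,2,0,0],[60,0,2,0,0]]'
```

```text
time_s: 3.15
position: [0.4722, -0.0388, 0.0708]
tcp_rot: [[-0.949, 0.315, -0.002], [0.315, 0.949, -0.001], [0.001, -0.002, -1.0]]
force: [0.0, -0.8, 1.1]
opening: 0.693
time_s: 3.45
position: [0.4729, -0.0372, 0.0709]
tcp_rot: [[-0.949, 0.314, -0.002], [0.314, 0.949, -0.002], [0.001, -0.002, -1.0]]
force: [-0.9, -2.4, 1.6]
opening: 0.69
time_s: 3.75
position: [0.4731, -0.0365, 0.0712]
tcp_rot: [[-0.95, 0.312, -0.003], [0.312, 0.95, -0.004], [0.001, -0.005, -1.0]]
force: [-2.9, -8.4, 3.8]
opening: 0.689
```

```bash
python3 -m inch '[[60,0,1,0,0],[60,0,2,0,0],[60,0,2,0,0]]';python3 -m inch '[[60,0,1,0,0],[60,0,2,0,0],[60,0,2,0,0]]'; python3 -m inch '[[60,0,1,0,0],[60,0,2,0,0],[60,0,2,0,0]]'
```

```text
time_s: 4.05
position: [0.4732, -0.036, 0.0713]
tcp_rot: [[-0.951, 0.311, -0.004], [0.311, 0.951, -0.006], [0.002, -0.007, -1.0]]
force: [-4.6, -8.6, 3.1]
opening: 0.691
time_s: 4.35
position: [0.4732, -0.0357, 0.0714]
tcp_rot: [[-0.951, 0.309, -0.005], [0.309, 0.951, -0.009], [0.002, -0.01, -1.0]]
force: [-3.9, -9.6, 2.6]
opening: 0.694
time_s: 4.65
position: [0.4732, -0.0356, 0.0714]
tcp_rot: [[-0.952, 0.306, -0.007], [0.307, 0.952, -0.012], [0.003, -0.013, -1.0]]
force: [-3.9, -10.1, 1.4]
opening: 0.691
```

```bash
python3 -m inch '[[60,0,2,0,0],[60,0,3,0,0],[60,0,3.5,0,0],[60,0,4,0,0],[60,0,4.5,0,0],[60,0,5,0,0]]'
```

```text
time_s: 5.25
position: [0.4742, -0.0331, 0.0716]
tcp_rot: [[-0.952, 0.305, -0.008], [0.305, 0.952, -0.015], [0.003, -0.016, -1.0]]
force: [-3.6, -8.5, 10.3]
opening: 0.689
```

```bash
python3 -m inch '[[60,0,2,0,0],[60,0,3,0,0],[60,0,3.5,0,0],[60,0,4,0,0],[60,0,4.5,0,0],[60,0,4.5,0,0]]'; python3 look.py 2
```

```text
time_s: 5.85
position: [0.4753, -0.0308, 0.0728]
tcp_rot: [[-0.953, 0.303, -0.009], [0.303, 0.953, -0.018], [0.003, -0.02, -1.0]]
force: [-4.5, -9.3, 13.0]
opening: 0.692
5.9 [ 0.4753 -0.0308  0.0728] [-4.8 -9.3 12.1] 0.6947855055688407
```

View pics/s2.png

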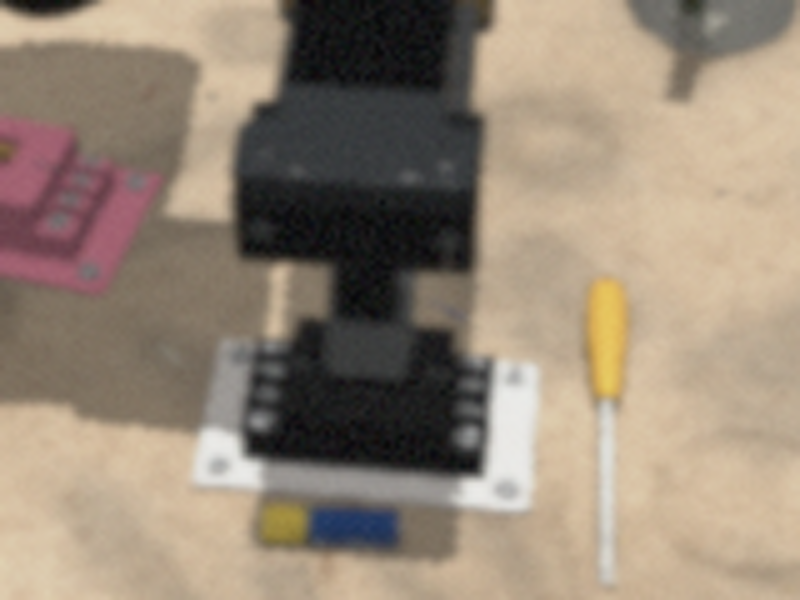

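The near flange edge rose from row 395 to 377, about 7-8 mm, so the relay is rocking about its +y edge. I'll push slightly further to be fully past the contact, then back off and see whether it stays.

```bash
python3 -m inch '[[60,0,2.5,0,0],[60,0,3.5,0,0],[60,0,4,0,0],[60,0,4,0,0],[60,0,4,0,0]]'; python3 -m inch '[[60,0,-2,0,0],[60,0,-4,0,0],[60,0,-5,0,0],[60,0,-6,0,0]]'; python3 look.py 3; python3 - <<'E'
from h import *
for i in("1","2","3"):
    Z=np.load(f"pics/s{i}.npz");g=Z["p"][225:255,291:297].mean((1,2));print(i,g.round().astype(int).tolist())
E
```

```text
time_s: 6.4
position: [0.476, -0.029, 0.074]
tcp_rot: [[-0.954, 0.301, -0.01], [0.301, 0.953, -0.021], [0.003, -0.023, -1.0]]
force: [-5.8, -10.5, 13.0]
opening: 0.689
time_s: 6.8
position: [0.4741, -0.0344, 0.0738]
tcp_rot: [[-0.954, 0.301, -0.01], [0.301, 0.953, -0.021], [0.003, -0.023, -1.0]]
force: [-0.0, -0.7, 0.0]
opening: 0.691
6.85 [ 0.474  -0.0345  0.0738] [ 0.4 -0.5  0.5] 0.6876304049571313
1 [81, 80, 77, 65, 58, 57, 58, 58, 58, 57, 58, 58, 58, 57, 57, 59, 57, 58, 53, 41, 29, 25, 26, 28, 24, 24, 18, 20, 20, 17]
2 [20, 21, 20, 29, 42, 53, 60, 60, 60, 61, 60, 61, 60, 60, 55, 44, 27, 26, 32, 28, 28, 28, 29, 28, 23, 20, 20, 22, 18, 21]
3 [18, 20, 20, 23, 29, 43, 58, 61, 62, 62, 62, 63, 61, 58, 49, 35, 27, 26, 31, 29, 27, 28, 26, 28, 24, 22, 20, 21, 20, 19]
```

With no force on it the relay stays rocked (cover edge row 239.7, against 244 seated), so the -y ridge rests on its contact. Next I re-centre wider, lower to grip height, then clamp across y while lifting gently to free the +y side.

```bash
python3 -m inch '[[74,0,-3,0,0.015],[74,0,-8,0,0.015],[74,0,-12,0,0.015],[74,0,-15,0,0.015],[74,0,-15,0,0.015]]'; python3 -m inch '[[74,0,0,10,0],[74,0,0,18,0],[74,0,0,23,0],[74,0,0,23,0],[74,0,0,23,0]]'
```

```text
time_s: 7.35
position: [0.4694, -0.0493, 0.0742]
tcp_rot: [[-0.949, 0.316, -0.01], [0.316, 0.948, -0.021], [0.003, -0.023, -1.0]]
force: [0.5, 0.6, 0.2]
opening: 0.847
time_s: 7.85
position: [0.469, -0.0496, 0.0508]
tcp_rot: [[-0.949, 0.316, -0.011], [0.316, 0.949, -0.021], [0.004, -0.023, -1.0]]
force: [0.2, 0.3, 0.2]
opening: 0.85
```

```bash
python3 -m inch '[[50,0,0,0,0],[48,0,0,0,0],[48,0,0,0,0],[48,0,0,0,0]]'; python3 -m inch '[[44,0,0,0,0],[42,0,0,-1,0],[40,0,0,-2,0],[36,0,0,-3,0],[30,0,0,-4,0],[30,0,0,-4,0],[30,0,0,-4,0]]'; python3 look.py 4;  python3 - <<'E'
from h import *
Z=np.load(f"pics/s4.npz");g=Z["p"][225:255,291:297].mean((1,2));print(g.round().astype(int).tolist())
E
```

```text
time_s: 8.25
position: [0.4695, -0.0491, 0.0512]
tcp_rot: [[-0.948, 0.317, -0.009], [0.317, 0.948, -0.02], [0.003, -0.022, -1.0]]
force: [2.3, 6.5, 4.3]
opening: 0.597
time_s: 8.95
position: [0.4694, -0.0492, 0.055]
tcp_rot: [[-0.948, 0.317, -0.01], [0.317, 0.948, -0.02], [0.003, -0.022, -1.0]]
force: [-0.4, -0.1, -0.9]
opening: 0.435
9.0 [ 0.4694 -0.0491  0.055 ] [ 0.3 -0.  -0.5] 0.4316803599196873
[19, 18, 20, 19, 20, 22, 18, 21, 18, 18, 19, 19, 17, 22, 34, 44, 36, 30, 24, 27, 29, 27, 30, 26, 27, 17, 18, 20, 22, 21]
```

View pics/s4.png

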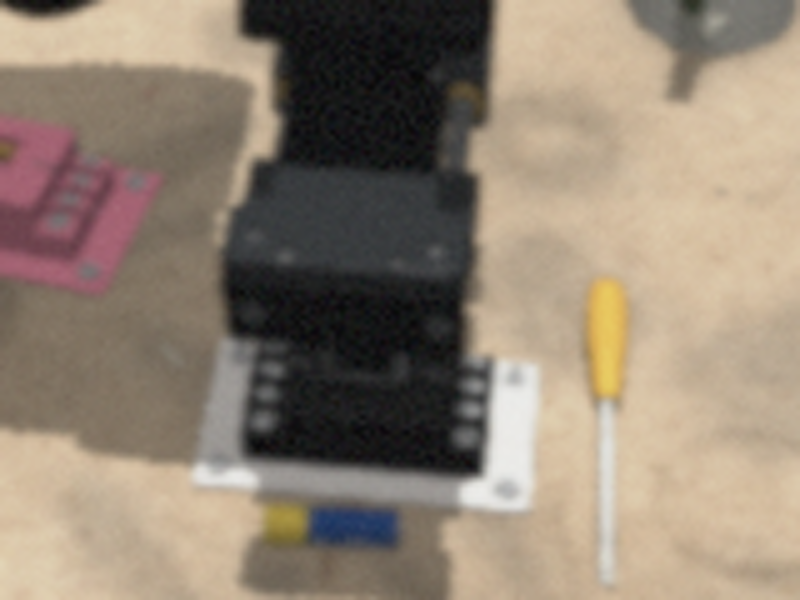

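The gripper reads 37.7 mm open, so the relay is upright between the pads. The cover's lower edge (about row 241 full-frame, against 244 seated) is 7-8 mm up, and the force is about zero, so both sides are free. I'll hold briefly, then lift about 23 mm.

```bash
python3 -m inch '[[30,0,0,0,0],[30,0,0,-0.5,0],[30,0,0,-0.5,0],[30,0,0,-0.5,0]]'; python3 -m inch '[[30,0,0,-3,0],[30,0,0,-6,0],[30,0,0,-9,0],[30,0,0,-12,0],[30,0,0,-15,0],[30,0,0,-18,0],[30,0,0,-21,0],[30,0,0,-23,0]]'; python3 -m inch '[[30,0,0,0,0],[30,0,0,0,0],[30,0,0,0,0],[30,0,0,0,0],[30,0,0,0,0]]'; python3 look.py 5; python3 - <<'E'
from h import *
Z=np.load("pics/s5.npz");print(Z["p"][220:255,291:297].mean((1,2)).round().astype(int).tolist())
E
```

```text
time_s: 9.4
position: [0.4694, -0.0491, 0.0555]
tcp_rot: [[-0.948, 0.317, -0.01], [0.317, 0.948, -0.02], [0.003, -0.022, -1.0]]
force: [0.6, -0.2, -0.8]
opening: 0.435
time_s: 10.2
position: [0.4697, -0.0487, 0.0789]
tcp_rot: [[-0.948, 0.317, -0.009], [0.317, 0.948, -0.02], [0.003, -0.022, -1.0]]
force: [-0.1, 0.3, -0.7]
opening: 0.435
time_s: 10.7
position: [0.4696, -0.0487, 0.0787]
tcp_rot: [[-0.948, 0.317, -0.01], [0.317, 0.948, -0.02], [0.003, -0.022, -1.0]]
force: [-0.4, -0.8, -0.7]
opening: 0.437
10.75 [ 0.4696 -0.0487  0.0787] [ 0.8 -0.2 -0.9] 0.4324061838686307
[19, 17, 21, 18, 20, 21, 20, 21, 20, 30, 43, 42, 33, 27, 43, 73, 92, 86, 67, 48, 35, 27, 23, 30, 27, 27, 28, 27, 28, 22, 22, 20, 23, 20, 22]
```

View pics/s5.png

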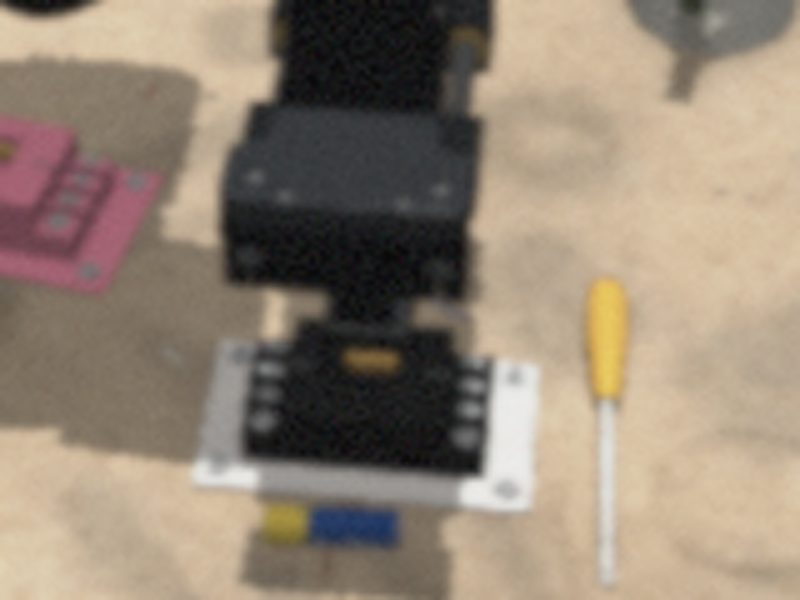

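The relay hangs upright. Its cover edge is at row 231, about 30 mm up, so the pins (orange, at crop (372,358)) are about 14 mm above the base. The wrist force is just the relay's weight and the bystanders haven't moved. Handing in.

```bash
python3 -c "
from rig import bot
print(bot.hand_in()); s=bot.read_state(); print(s['time_s'],s['position'],s['opening'],s['force'])"
```

```text
the job is handed in; nothing more can be done
None
the job is handed in; nothing more can be done
```

The relay is out of its base and was handed in held upright above it, at 10.75 s of the 35 s allowed. I had no direct reading of the flange-edge heights, so the two rocking steps below are judged from images and forces.

- **Method:** the moves can't tilt the tool, so I straddled the relay loosely across its y sides and pushed its upper part towards +y with one finger. That rocked it about its +y flange edge.
- **Step 1 (one side up):** the -y edge came up roughly 8 mm. It stayed up with the finger backed off and no force on it, so the ridge was resting on its contact. I took it from this that the +y side was still seated.
- **Step 2 (both sides free):** I re-centred, lowered and clamped across y with a 4 mm lift, which turned the relay back upright and freed the +y side. It stood about 7–8 mm up, the gripper was 37.7 mm open and the wrist force was near zero. I held it there for more than 0.4 s.
- **Last checks:** after a further 23 mm lift, the pins are about 14 mm above the base. The TCP is within 2 mm of the base's middle, and the tool leans about 0.02 rad. The wrist force is only the relay's weight (about 0.8 N), so it isn't touching the base.
- **Bystanders:** the battery and the yellow driver look unmoved in the last picture. I didn't re-photograph the tape, flux bottle and red driver, but the arm never went near the bench at those places.

None of the checks failed or disagreed.

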